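Vent a cold-storage flask and take off its cap of unknown thread hand

TASK

Vent the steel vacuum flask: press the green button on its cradle fully down and release it. Then take off the flask's red quarter-turn cap; nobody knows whether its thread is left- or right-handed, so try loosening it gently both ways until it comes free. Finish while still holding the cap in the gripper, upright and at rest, lifted at least 6 cm straight up above its seat on the flask, and leave everything else on the table where it is.

Things in the scene. Friction and masses are not known exactly. Their poses are not given: they have to be found in the camera images.
- flask: Steel vacuum flask, fixed in its cradle, 100 mm diameter, with a blue band. Origin at the centre of its underside on the table, z up its axis. Its flat shoulder, on which the closed cap sits, is 110 mm above the origin; the neck under the cap is 24 mm in diameter (two ledges widen it to 44 mm) and rises 18 mm above the shoulder.
- cap: Loose red cap, about 0.12 kg, on the flask. Origin: centre of lower edge, z up. Skirt 60 mm diameter, 26 mm high; above it a round knob to grip from above, 48 mm diameter, 29 to 56 mm above the origin. Closed, its x axis is within 0.15 rad of the flask's x and it lifts only 3 mm; turned 0.85 to 1.3 rad in its loosening direction it lifts straight off (a stop ends the turn at about 1.4 rad).
- cap_mark (a point): White bar on the cap's flat top: this point is on the cap's axis, 56 mm above its lower edge; the bar points along the cap's +x. Loosening may be counter-clockwise or clockwise seen from above, different from start to start and not visible. That way the cap turns freely, without rising; the other way it stops dead within about 0.15 rad and the grip slips if turned on.
- vent (a joint): The vent button's travel in m: 0 released, 0.006 fully down; a spring, about 5 N at full travel, brings it back.
- vent_top (a point): Centre of the top of the green vent button, 32 mm diameter, pressed straight down. It stands on a white 64 mm block on the cradle's arm, 150 mm from the flask's axis.
- cradle: Grey fixed cradle under the flask, 120 mm square plate 8 mm thick with black clamp pads 45 mm high; its arm, 50 mm wide, carries the button. Origin under the flask's axis on the table; the arm points along the cradle's -y.
- vial: Bystander: small amber vial, 26 mm diameter, 50 mm high, upright; origin at the centre of its underside.
- carton_small: Bystander: white carton 75 x 45 x 40 mm; origin at the centre of its underside.
- white_bottle: Bystander: white bottle with blue cap, 56 mm diameter, 110 mm high; origin at the centre of its underside.
- amber_jar: Bystander: amber jar with white cap, 66 mm diameter, 85 mm high; origin at the centre of its underside.
- carton_tall: Bystander: standing paper-coloured carton 60 x 90 x 90 mm; origin at the centre of its underside.
- tape: Bystander: roll of brown tape lying flat, 90 mm diameter, 30 mm high; origin at the centre of its underside.
Not all that is in view belongs to the job. There is more than one size of the cap; the one meant has the size given above. Leave any pink look-alike of the flask alone.

How it is judged:
By the outcome, as a careful person would: the job done as asked, in the order asked, and still so for the second after the job is handed in, while the arm keeps its last pose, push and grip.
It also fails if it takes over 45 s, if anything falls off the work surface, if the arm or the gripper's body presses on something with over 40 N, if the wrist force passes 120 N, or if a joint passes its speed limit or range.

ROBOT

A 6-joint arm with a two-finger parallel gripper is mounted at the origin on the work surface. World frame = base frame: x ahead of the robot, y to its left, z up, the work surface at z = 0. Lengths are in m, angles in rad, forces in N, time in s.
With the tool pointing down it reaches from about 0.225 to 0.725 m from the base axis. Payload 3.1 kg.
Tool frame: the origin (TCP) lies at the very end of the fingers, on their centre line; the grasp point (between the pads) lies 19 mm behind it; x points along the fingers, y is the direction in which the jaws open and shut, and the axes are right-handed (so a half turn about x gives the same grasp; the last joint's range is limited). The gripper opens to 85 mm and grips with 20 to 120 N. Pads are 22 mm wide; open, the fingers measure 114 mm over their backs; the gripper's body (76 mm by 85 mm) begins 54 mm behind the grasp point. The pads swing forward as they close: fully open they stand 13 mm farther back than shut.
Start: joints at [-1.369, 0.048, 0.099, 1.622, 0, 1.443], TCP at [0.17, -0.497, 0.231] pointing down, gripper open.
Joint ranges: [-2.91, 2.91], [-0.99, 1.94], [-1.21, 1.42], [-2.12, 2.29], [-1.49, 1.47], [-3.14, 3.14]. Speed limits (rad/s): [2.79, 2.79, 3.14, 3.14, 3.14, 3.14].

INTERFACE

Orientations are given as a unit quaternion [w, x, y, z].
In Python, from cell import manip gives the robot as it stands.
- The arm moves only by the tool arm_command, never from a script. Its argument "targets" is a list that holds one entry, the list of rows, each a list of 7 numbers: the shift along the tool's x, y, z in cm, then the turn, a rotation vector about the tool's x, y, z in rad, then the closure, from -1 (fully open) to 1 (shut). A call has 1 to 20 rows; each row shifts and turns the pose as measured when the row begins, along the tool's axes as they then stand; what a row does not reach is not made up. A row lasts 1/10 s, in which the tool goes at most 50 mm and 8.59 degrees, less where a joint would pass 70% of its speed; a pose out of reach is approached as far as the arm can. A call with a gripper value outside its range is refused whole. The fingers move at their own pace and stop on an object; "force" is the grip in N (left out, the last holds). Time passes only in rows, so rows that do not move let the fingers close. It gives the time, the measured TCP pose, the force and the opening at its end, in the units of the state.
- manip.state(): the state, without advancing time (a new reading comes with each control period).
- manip.grab_frame(name): name is "scene" or "top" or "wrist"; returns a dict with "frame" (400x640x3 uint8, red, green, blue), "range_z" (400x640 float32, m along the optical axis (not along the pixel's ray), 0 where there is no reading), "fx", "fy", "cx", "cy" (pixels), "dist_coeffs" ([k1, k2, p1, p2, k3] as OpenCV has them; the pictures are not rectified), "cam_to_world" (4x4, takes a point from camera to world coordinates). Camera axes: x right, y down, z forward; pixel columns grow to the right and rows downward; lengths in m; the calibration is good to about 2 mm. A picture is of the moment at which its call begins.
- manip.job_done(): hands the job in, once; it reports no verdict.
The state is a dict: "t": time; "joint_positions": joint angles; "dq": joint speeds; "joint_efforts": joint torques, N m; "position": TCP position; "tcp_rot": TCP orientation; "ft_force": force on the tool from outside, world axes, zero at the start; "moment": the same for the moment, N m; "opening": finger opening in m.
Only numpy, scipy, OpenCV 4.12 (cv2) and the standard library are available. Lean on these libraries where they do the work, as an engineer would, in place of code of your own. Each camera call takes 0.05 s, during which the arm holds its last target.

## Working session

There is one attempt and no reset: what is moved stays moved. The work goes in short steps, Python scripts to look and compute and a tool call to move; the robot and the scene stay as the last step left them, time stands still between calls to the robot, and variables do not carry over. Pictures are saved under pics/ and viewed, and the job is handed in when it is done.

Besides the shell and the picture viewer there is one more tool, called as name(argument=value, ...), one argument or row to a line, values as JSON. arm_command: Moves the arm, as the interface text tells. Its arguments: {"type":"object","properties":{"targets":{"type":"array","items":{"type":"array","items":{"type":"array","items":{"type":"number"}}}},"force":{"type":"number"}},"required":["targets"]}

```bash
ls; mkdir -p pics; python3 - <<'E'
from cell import manip
import cv2
print(manip.state())
for n in ["scene","top","wrist"]:
    f=manip.grab_frame(n)
    cv2.imwrite(f"pics/{n}0.png",f["frame"][:,:,::-1])
    print(n,f["fx"],f["fy"],f["cx"],f["cy"],f["dist_coeffs"],f["cam_to_world"])
E
```

```text
pics
{'t': 0.0, 'joint_positions': array([-1.36878328e+00,  4.87723038e-02,  9.76117319e-02,  1.62202815e+00,
        6.36119540e-06,  1.44298794e+00]), 'dq': array([ 0.0003214 ,  0.00068324, -0.00244459,  0.00026428,  0.0006065 ,
        0.00085468]), 'joint_efforts': array([-1.79295007e-04, -3.38781166e+01,  3.20015860e+01,  2.03275681e-02,
       -3.15238003e-05, -4.02357870e-06]), 'position': array([ 0.16989512, -0.49609909,  0.23011295]), 'tcp_rot': array([-0.11523623, -0.69748385, -0.11692691,  0.6975421 ]), 'ft_force': array([-0.37891674, -0.60671781,  0.6474675 ]), 'moment': array([ 0.06666814,  0.02819865, -0.03593686]), 'opening': 0.08534940498299114}
scene 454.2264469450713 454.2264469450713 311.25500134943616 196.976144977375 [-1.62472468e-05  0.00000000e+00  0.00000000e+00  0.00000000e+00
  0.00000000e+00] [[-0.14560827  0.57153096 -0.80755842  1.60824899]
 [ 0.98926583  0.07395947 -0.12602823  0.1484869 ]
 [-0.01230244 -0.8172407  -0.57616516  0.86164755]
 [ 0.          0.          0.          1.        ]]
top 512.1059272727541 512.1059272727541 319.697959380602 192.4066284076441 [0.05469629 0.         0.         0.         0.        ] [[ 0.00495562 -0.98794978  0.15469543  0.34386991]
 [-0.99993065 -0.00654849 -0.00978888 -0.01820772]
 [ 0.01068394 -0.15463619 -0.98791371  1.38210082]
 [ 0.          0.          0.          1.        ]]
wrist 294.36820946915725 294.36820946915725 322.6887260711299 199.865787032342 [0.0125197 0.        0.        0.        0.       ] [[ 0.32466707 -0.89713233 -0.29957448  0.24731027]
 [-0.94582328 -0.30898808 -0.09972304 -0.46981226]
 [-0.00310018  0.31572131 -0.9488469   0.37325586]
 [ 0.          0.          0.          1.        ]]
```

View pics/scene0.png

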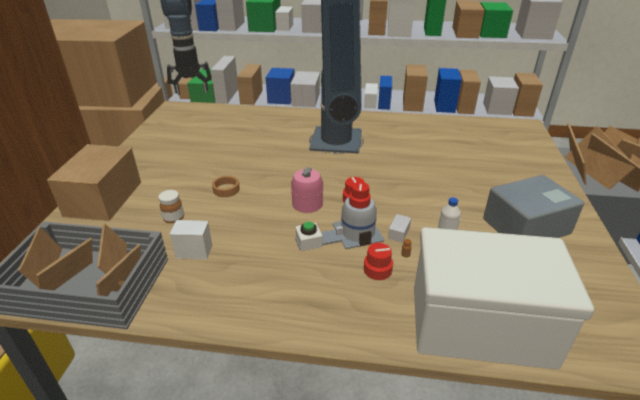

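View pics/top0.png

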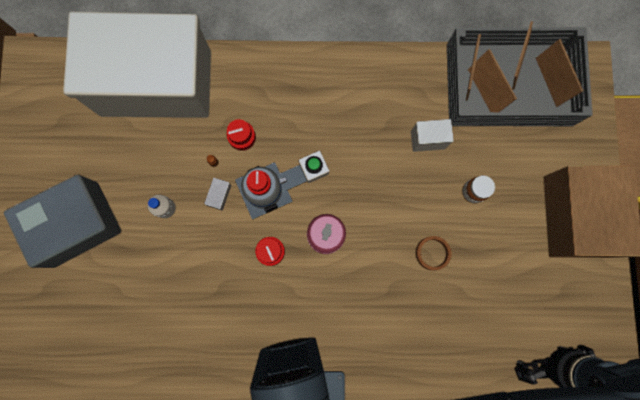

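View pics/wrist0.png

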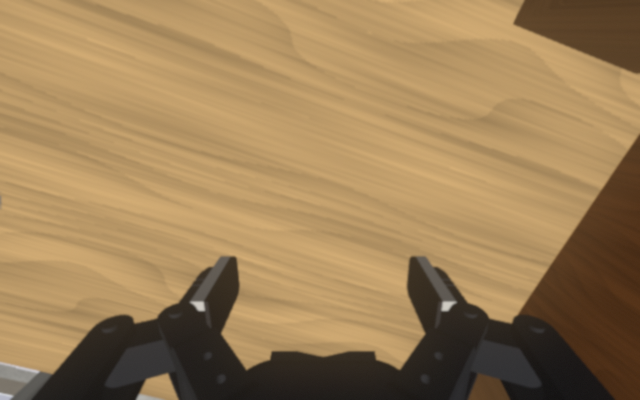

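Top view shows the flask's cap at (258,182), with two loose red caps at (240,134) and (270,251), the pink look-alike at (326,233) and the green button at (313,164). The cap I want is the red one on the steel flask with the blue band. I'll check it in a close crop and measure it.

```bash
cat > h.py <<'E'
from cell import manip
import numpy as np, cv2
from scipy.spatial.transform import Rotation as R
def ray(f,uv):
    K=np.array([[f["fx"],0,f["cx"]],[0,f["fy"],f["cy"]],[0,0,1]])
    p=cv2.undistortPoints(np.array([[uv]],float),K,np.array(f["dist_coeffs"]))[0,0]
    T=np.array(f["cam_to_world"]); d=T[:3,:3]@np.array([p[0],p[1],1]); return T[:3,3],d
def onplane(f,uv,z):
    o,d=ray(f,uv); return o+d*(z-o[2])/d[2]
def depthpt(f,uv):
    o,d=ray(f,uv); return o+d*f["range_z"][int(round(uv[1])),int(round(uv[0]))]
def tri(rays):
    A=np.zeros((3,3));b=np.zeros(3)
    for o,d in rays:
        d=d/np.linalg.norm(d);P=np.eye(3)-np.outer(d,d);A+=P;b+=P@o
    x=np.linalg.solve(A,b)
    return x,[np.linalg.norm((np.eye(3)-np.outer(d,d)/(d@d))@(x-o)) for o,d in rays]
def masks(f):
    hsv=cv2.cvtColor(f["frame"],cv2.COLOR_RGB2HSV); h,s,v=hsv[...,0],hsv[...,1],hsv[...,2]
    return dict(red=((h<8)|(h>172))&(s>150)&(v>80),green=(h>45)&(h<80)&(s>120)&(v>40),white=(s<90)&(v>150))
def blobs(m,mn=10):
    n,l,st,c=cv2.connectedComponentsWithStats(m.astype(np.uint8))
    return [(st[i].tolist(),c[i].round(2).tolist()) for i in range(1,n) if st[i,4]>=mn],l
E
python3 - <<'E'
from h import *
ims=[]
for n,(x0,y0,x1,y1) in dict(top=(220,110,350,270),scene=(280,160,440,290)).items():
    f=manip.grab_frame(n); m=masks(f)
    for k in ["red","green"]: print(n,k,blobs(m[k][y0:y1,x0:x1])[0])
    # white in crop near flask cap
    w=m["white"].copy()
    print(n,"white",[(s,c) for s,c in blobs(w[y0:y1,x0:x1],4)[0]])
    cv2.imwrite(f"pics/{n}1.png",cv2.resize(f["frame"][y0:y1,x0:x1,::-1],None,fx=3.6,fy=3.6,interpolation=cv2.INTER_CUBIC))
E
```

```text
top red [([6, 9, 29, 30, 585], [19.97, 23.47]), ([27, 61, 24, 24, 410], [38.36, 72.63]), ([35, 127, 30, 29, 638], [49.55, 140.75])]
top green [([88, 48, 13, 12, 130], [93.52, 53.44])]
top white [([9, 18, 13, 6, 33], [15.24, 20.55]), ([79, 41, 30, 29, 266], [93.62, 55.71]), ([36, 62, 2, 12, 23], [36.48, 67.26]), ([61, 69, 4, 3, 8], [62.12, 69.62]), ([0, 70, 9, 26, 123], [2.53, 79.56]), ([91, 107, 32, 32, 682], [106.24, 122.19]), ([46, 136, 8, 14, 35], [49.26, 142.91])]
scene red [([63, 17, 28, 31, 605], [76.57, 32.42]), ([84, 83, 29, 37, 829], [97.91, 102.0])]
scene green [([24, 62, 10, 7, 50], [28.3, 65.3])]
scene white [([12, 5, 30, 17, 227], [26.44, 14.38]), ([121, 11, 4, 2, 5], [122.2, 11.4]), ([72, 17, 4, 6, 11], [73.45, 19.27]), ([80, 25, 2, 5, 7], [80.29, 26.57]), ([10, 29, 2, 3, 4], [10.75, 29.75]), ([131, 28, 2, 3, 4], [131.25, 29.0]), ([92, 33, 2, 3, 4], [92.5, 33.75]), ([66, 37, 30, 15, 113], [81.0, 45.73]), ([132, 38, 10, 6, 21], [136.71, 39.9]), ([145, 38, 4, 4, 6], [146.33, 39.33]), ([125, 40, 4, 5, 11], [126.64, 41.91]), ([150, 41, 3, 4, 6], [150.67, 42.33]), ([147, 43,
[... 764 characters left out ...]
, 1, 4], [118.5, 82.0]), ([21, 85, 26, 8, 41], [33.88, 88.85]), ([50, 84, 3, 2, 4], [50.75, 84.25]), ([56, 86, 4, 6, 11], [58.0, 88.55]), ([78, 87, 3, 5, 9], [79.22, 89.11]), ([48, 88, 3, 3, 5], [49.0, 88.8]), ([64, 88, 5, 5, 8], [65.75, 89.75]), ([96, 88, 14, 3, 26], [102.65, 89.19]), ([69, 90, 4, 5, 6], [70.33, 91.83]), ([74, 91, 3, 4, 5], [75.2, 92.6]), ([4, 96, 2, 3, 4], [4.25, 97.0]), ([23, 103, 2, 3, 4], [23.75, 103.75]), ([34, 105, 5, 2, 5], [36.0, 105.6]), ([65, 108, 5, 3, 8], [67.25, 108.88]), ([19, 113, 3, 4, 6], [19.67, 114.5]), ([113, 113, 7, 5, 12], [116.25, 114.58]), ([37, 117, 2, 4, 4], [37.5, 118.5]), ([40, 118, 4, 4, 7], [41.71, 119.57]), ([47, 120, 4, 4, 5], [48.8, 121.2])]
```

View pics/top1.png

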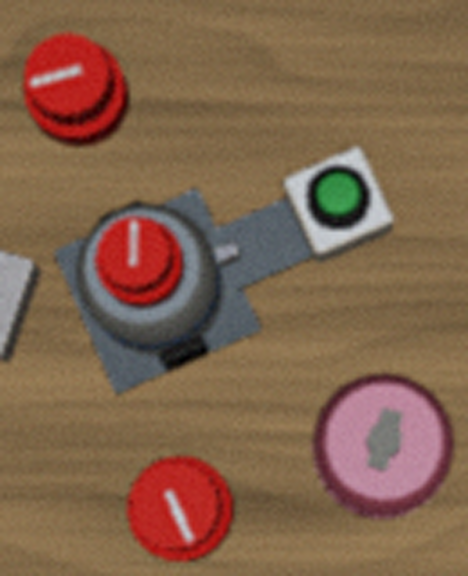

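View pics/scene1.png

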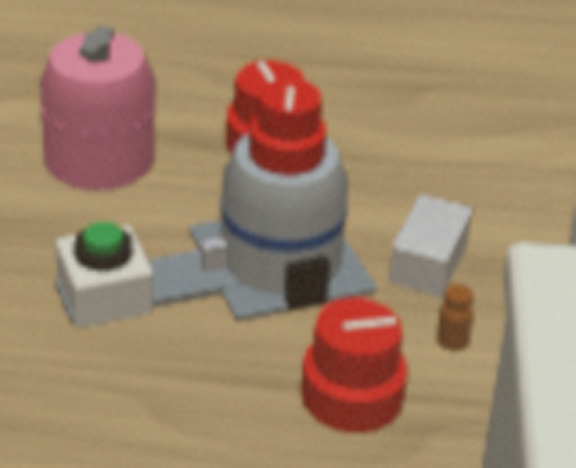

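```bash
python3 - <<'E'
from h import *
P={}
for n in ["top","scene"]:
    f=manip.grab_frame(n); m=masks(f); H,W=f["range_z"].shape
    for lab,col,box,zt in [("cap","red",dict(top=(244,165,275,198),scene=(345,180,372,207))[n],.166),("vent","green",dict(top=(300,150,330,180),scene=(298,218,320,236))[n],None)]:
        x0,y0,x1,y1=box
        pts=[];uv=[]
        for v in range(y0,y1):
            for u in range(x0,x1):
                if m[col][v,u] or (lab=="cap" and m["white"][v,u]):
                    p=depthpt(f,(u,v)); pts.append(p);uv.append((u,v))
        pts=np.array(pts);uv=np.array(uv)
        zmax=np.percentile(pts[:,2],90); k=abs(pts[:,2]-zmax)<.006
        c,r=cv2.minEnclosingCircle(pts[k][:,:2].astype(np.float32))
        print(n,lab,"ztop",zmax,np.percentile(pts[:,2],[5,50,95]),"mean",pts[k].mean(0),"circ",c,r,k.sum(),uv[k].mean(0))
        P[n,lab]=ray(f,uv[k].mean(0))
for l in ["cap","vent"]:
    print(l,tri([P["top",l],P["scene",l]]))
E
```

```text
top cap ztop 0.16763418029523858 [0.13288133 0.16383698 0.16834834] mean [0.56365541 0.12183705 0.16551979] circ (0.5640783309936523, 0.1216556504368782) 0.0245195385068655 270 [256.61111111 179.98888889]
top vent ztop 0.06895252577168809 [0.05525008 0.06587431 0.06963399] mean [ 0.62687969 -0.01429116  0.06676679] circ (0.6266999244689941, -0.01421422604471445) 0.015485311858355999 100 [313.38 163.34]
scene cap ztop 0.16794283411018668 [0.04631325 0.13863711 0.16863274] mean [0.56783994 0.12162325 0.16708257] circ (0.5652552247047424, 0.11951150000095367) 0.02633628062903881 149 [360.         186.41610738]
scene vent ztop 0.0704606161457001 [0.06357358 0.06838579 0.0713648 ] mean [ 0.63300584 -0.01361973  0.06839935] circ (0.6317157745361328, -0.013813723810017109) 0.013725285418331623 48 [308.16666667 225.3125    ]
cap (array([0.56386004, 0.12175404, 0.1643764 ]), [np.float64(0.00021919091818076863), np.float64(0.00021919091818073695)])
vent (array([ 0.62750715, -0.0144047 ,  0.06391992]), [np.float64(0.0001245844921308711), np.float64(0.0001245844921308928)])
```

```bash
cat >> h.py <<'E'
def rel(target,yaw=None):
    s=manip.state(); q=s["tcp_rot"]; Rm=R.from_quat([q[1],q[2],q[3],q[0]])
    d=Rm.inv().apply(np.array(target)-s["position"])*100
    print("t",s["t"],"pos",s["position"].round(4),"q",s["joint_positions"].round(3),"F",s["ft_force"].round(1),"M",s["moment"].round(2),"op",round(s["opening"],4))
    print("axes\n",Rm.as_matrix().round(3)); print("shift cm",d.round(2)); return Rm
E
python3 -c "
from h import *
rel([.627,-.0145,.13])"
```

```text
t 0.35 pos [ 0.17   -0.4965  0.231 ] q [-1.369  0.048  0.099  1.622  0.     1.443] F [ 0.7  0.8 -0.2] M [ 0.06 -0.02  0.01] op 0.0856
axes
 [[-0.     0.324 -0.946]
 [ 0.001 -0.946 -0.324]
 [-1.    -0.001 -0.   ]]
shift cm [ 10.12 -30.8  -58.85]
```

arm_command(
  targets=[
    [[0, 0, 0, -0.149, 0, 0, 1], [0, 0, 0, -0.149, 0, 0, 1], [0, 0, 0, -0.149, 0, 0, 1], [0, 0, 0, -0.149, 0, 0, 1], [0, 0, 0, -0.149, 0, 0, 1], [0, 0, 0, -0.149, 0, 0, 1], [0, 0, 0, -0.149, 0, 0, 1], [0, 0, 0, -0.149, 0, 0, 1], [0, 0, 0, -0.149, 0, 0, 1], [0, 0, 0, -0.149, 0, 0, 1], [0, 0, 0, -0.149, 0, 0, 1], [0, 0, 0, -0.149, 0, 0, 1], [0, 0, 0, -0.149, 0, 0, 1], [0, 0, 0, -0.149, 0, 0, 1], [0, 0, 0, -0.149, 0, 0, 1], [0, 0, 0, -0.149, 0, 0, 1], [0, 0, 0, -0.149, 0, 0, 1], [0, 0, 0, -0.149, 0, 0, 1], [0, 0, 0, -0.149, 0, 0, 1], [0, 0, 0, -0.149, 0, 0, 1]],
  ],
)

```text
t: 2.35
position: [0.1699, -0.4961, 0.2303]
tcp_rot: [0.704, -0.068, 0.704, 0.069]
ft_force: [-0.7, -0.6, 0.6]
opening: 0.0
```

```bash
python3 -c "
from h import *
rel([.627,-.0145,.20])"
```

```text
t 2.35 pos [ 0.1699 -0.4961  0.2303] q [-1.369  0.048  0.097  1.622 -0.    -1.562] F [-0.7 -0.6  0.6] M [ 0.03 -0.01 -0.04] op 0.0
axes
 [[-0.    -0.192  0.981]
 [ 0.002  0.981  0.192]
 [-1.     0.002 -0.   ]]
shift cm [ 3.1  38.47 54.11]
```

arm_command(
  targets=[
    [[0, 2.7, 3.8, 0, 0, 0, 1], [0, 2.7, 3.8, 0, 0, 0, 1], [0, 2.7, 3.8, 0, 0, 0, 1], [0, 2.7, 3.8, 0, 0, 0, 1], [0, 2.7, 3.8, 0, 0, 0, 1], [0, 2.7, 3.8, 0, 0, 0, 1], [0, 2.7, 3.8, 0, 0, 0, 1], [0, 2.7, 3.8, 0, 0, 0, 1], [0, 2.7, 3.8, 0, 0, 0, 1], [0, 2.7, 3.8, 0, 0, 0, 1], [0, 2.7, 3.8, 0, 0, 0, 1], [0, 2.7, 3.8, 0, 0, 0, 1], [0, 2.7, 3.8, 0, 0, 0, 1]],
  ],
)

```text
t: 3.65
position: [0.6004, -0.0463, 0.2302]
tcp_rot: [0.706, -0.066, 0.703, 0.063]
ft_force: [0.4, -0.4, 0.3]
opening: 0.0
```

```bash
python3 -c "
from h import *
rel([.627,-.0145,.20])
f=manip.grab_frame('wrist'); cv2.imwrite('pics/w2.png',f['frame'][:,:,::-1])"
```

```text
t 3.65 pos [ 0.6004 -0.0463  0.2302] q [-0.186  0.248  0.32   1.637 -0.003 -0.37 ] F [ 0.4 -0.4  0.3] M [-0.04 -0.01 -0.02] op 0.0
axes
 [[ 0.004 -0.182  0.983]
 [-0.004  0.983  0.182]
 [-1.    -0.005  0.004]]
shift cm [3.02 2.66 3.18]
```

View pics/w2.png

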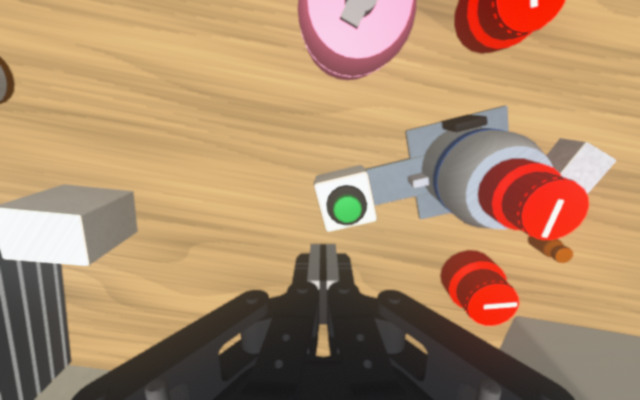

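Wrist view: green button at (347,209), flask's cap with its mark around (553,218), and the low loose caps at (493,303) and (520,15). I'll add this view to the measurement.

```bash
cat > meas.py <<'E'
from h import *
fs={n:manip.grab_frame(n) for n in ["wrist","top"]}
rs=[]
for n,f in fs.items():
    m=masks(f)["green"]
    if n=="top": m[:, :300]=0; m[:,330:]=0; m[:150]=0;m[180:]=0
    b=sorted(blobs(m)[0],key=lambda x:-x[0][4])[0]; print(n,b)
    p=onplane(f,b[1],.066);print("on .066",p.round(4), "depth",depthpt(f,b[1]).round(4)); rs.append(ray(f,b[1]))
print(tri(rs))
f=fs["wrist"]; m=masks(f)
for c in ["red"]:
    for b in blobs(m[c],200)[0]: print(c,b)
for b in blobs(m["white"],20)[0]:
    x,y=b[1]
    if 420<x<620 and 150<y<330: print("w",b, depthpt(f,b[1]).round(4), onplane(f,b[1],.166).round(4))
E
python3 meas.py
```

```text
wrist ([328, 192, 28, 26, 581], [341.6, 204.55])
on .066 [ 0.6275 -0.0139  0.066 ] depth [ 0.6274 -0.014   0.0663]Traceback (most recent call last):
  File "meas.py", line 7, in <module>
    b=sorted(blobs(m)[0],key=lambda x:-x[0][4])[0]; print(n,b)
      ~~~~~~~~~~~~~~~~~~~~~~~~~~~~~~~~~~~~~~~~~^^^
IndexError: list index out of range
```

```bash
python3 -c "
from h import *
rel([.6274,-.014,.09])"
```

```text
t 3.8 pos [ 0.6002 -0.0455  0.2284] q [-0.185  0.25   0.319  1.637 -0.003 -0.373] F [-0.3  0.1  0. ] M [-0.07 -0.08  0.01] op 0.0001
axes
 [[ 0.002 -0.187  0.982]
 [-0.003  0.982  0.187]
 [-1.    -0.004  0.001]]
shift cm [13.83  2.63  3.24]
```

arm_command(
  targets=[
    [[3, 1.3, 1.6, 0, 0, 0, 1], [3, 1.3, 1.6, 0, 0, 0, 1], [3, 0, 0, 0, 0, 0, 1], [3, 0, 0, 0, 0, 0, 1], [0, 0, 0, 0, 0, 0, 1]],
  ],
)

```text
t: 4.3
position: [0.6275, -0.018, 0.108]
tcp_rot: [0.706, -0.068, 0.702, 0.062]
ft_force: [-1.3, 0.3, -0.9]
opening: -0.0
```

```bash
python3 -c "
from h import *
rel([.6274,-.014,.073])"
```

```text
t 4.3 pos [ 0.6275 -0.018   0.108 ] q [-0.132  0.315  0.158  1.407 -0.006 -0.316] F [-1.3  0.3 -0.9] M [0.02 0.07 0.01] op -0.0
axes
 [[ 0.006 -0.183  0.983]
 [-0.007  0.983  0.183]
 [-1.    -0.008  0.004]]
shift cm [3.5  0.42 0.05]
```

arm_command(
  targets=[
    [[1.5, 0.4, 0, 0, 0, 0, 1], [1.5, 0, 0, 0, 0, 0, 1], [0.4, 0, 0, 0, 0, 0, 1], [0, 0, 0, 0, 0, 0, 1]],
  ],
)

```text
t: 4.7
position: [0.6276, -0.0182, 0.0783]
tcp_rot: [0.708, -0.067, 0.701, 0.06]
ft_force: [0.0, 0.4, 0.1]
opening: -0.0001
```

```bash
python3 -c "
from h import *
rel([.6274,-.014,.060])
f=manip.grab_frame('wrist'); cv2.imwrite('pics/w3.png',f['frame'][:,:,::-1])"
```

```text
t 4.7 pos [ 0.6276 -0.0182  0.0783] q [-0.132  0.32   0.105  1.344 -0.008 -0.311] F [0.  0.4 0.1] M [0.02 0.05 0.06] op -0.0001
axes
 [[ 0.011 -0.178  0.984]
 [-0.009  0.984  0.178]
 [-1.    -0.011  0.009]]
shift cm [1.83 0.44 0.04]
```

View pics/w3.png

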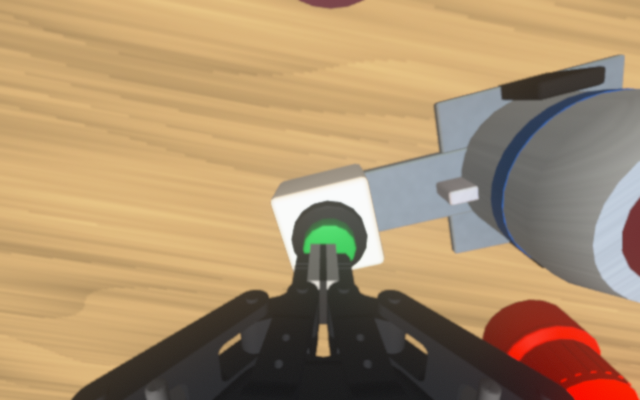

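Fingertips at (323,255) are just above the button at (330,238). They're about 4 mm off in y, so I'll correct that first and then press step by step while watching the force.

arm_command(
  targets=[
    [[0, 0.5, 0, 0, 0.01, 0.011, 1], [0.4, 0.2, 0, 0, 0, 0, 1], [0, 0, 0, 0, 0, 0, 1]],
  ],
)

```text
t: 5.05
position: [0.6287, -0.0115, 0.078]
tcp_rot: [0.706, -0.063, 0.703, 0.063]
ft_force: [0.0, 0.2, -0.4]
opening: -0.0
```

```bash
python3 -c "
from h import *
rel([.6274,-.014,.060])"
```

```text
t 5.05 pos [ 0.6287 -0.0115  0.078 ] q [-0.125  0.33   0.118  1.353  0.    -0.304] F [ 0.   0.2 -0.4] M [-0.06 -0.01 -0.01] op -0.0
axes
 [[ 0.005 -0.178  0.984]
 [-0.     0.984  0.178]
 [-1.    -0.001  0.005]]
shift cm [ 1.8  -0.22 -0.18]
```

arm_command(
  targets=[
    [[0.5, -0.2, -0.1, 0, 0, 0, 1], [0.5, 0, 0, 0, 0, 0, 1], [0.5, 0, 0, 0, 0, 0, 1], [0, 0, 0, 0, 0, 0, 1]],
  ],
)

```text
t: 5.45
position: [0.6296, -0.0137, 0.0636]
tcp_rot: [0.707, -0.064, 0.701, 0.063]
ft_force: [-0.3, 0.2, 3.5]
opening: -0.0002
```

```bash
python3 -c "
from h import *
rel([.6274,-.014,.060])"
```

```text
t 5.45 pos [ 0.6296 -0.0137  0.0636] q [-1.280e-01  3.360e-01  9.500e-02  1.322e+00  1.000e-03 -3.080e-01] F [-0.3  0.2  3.5] M [ 0.01  0.17 -0.06] op -0.0002
axes
 [[ 0.008 -0.178  0.984]
 [-0.     0.984  0.178]
 [-1.    -0.002  0.008]]
shift cm [ 0.35  0.01 -0.23]
```

arm_command(
  targets=[
    [[0.25, 0, 0, 0, 0, 0, 1], [0.25, 0, 0, 0, 0, 0, 1]],
  ],
)

```text
t: 5.65
position: [0.6297, -0.0136, 0.0609]
tcp_rot: [0.707, -0.064, 0.701, 0.063]
ft_force: [-4.7, 1.0, 12.4]
opening: -0.0005
```

arm_command(
  targets=[
    [[0.25, 0, 0, 0, 0, 0, 1], [0.2, 0, 0, 0, 0, 0, 1]],
  ],
)

```text
t: 5.85
position: [0.6297, -0.0137, 0.0611]
tcp_rot: [0.708, -0.064, 0.7, 0.063]
ft_force: [-2.2, 0.9, 8.1]
opening: 0.0
```

arm_command(
  targets=[
    [[0.4, 0, 0, 0, 0, 0, 1], [0.4, 0, 0, 0, 0, 0, 1]],
  ],
)

```text
t: 6.05
position: [0.6298, -0.0136, 0.0609]
tcp_rot: [0.709, -0.065, 0.7, 0.062]
ft_force: [-7.3, 2.0, 17.3]
opening: 0.0001
```

```bash
python3 -c "
from h import *
rel([.6274,-.014,.060])
f=manip.grab_frame('scene'); cv2.imwrite('pics/s4.png',cv2.resize(f['frame'][160:290,280:440,::-1],None,fx=4,fy=4))"
```

```text
t 6.05 pos [ 0.6298 -0.0136  0.0609] q [-0.128  0.331  0.084  1.31  -0.    -0.308] F [-7.3  2.  17.3] M [0.15 1.7  0.06] op 0.0001
axes
 [[ 0.014 -0.179  0.984]
 [-0.002  0.984  0.179]
 [-1.    -0.005  0.013]]
shift cm [ 0.09  0.01 -0.24]
```

View pics/s4.png

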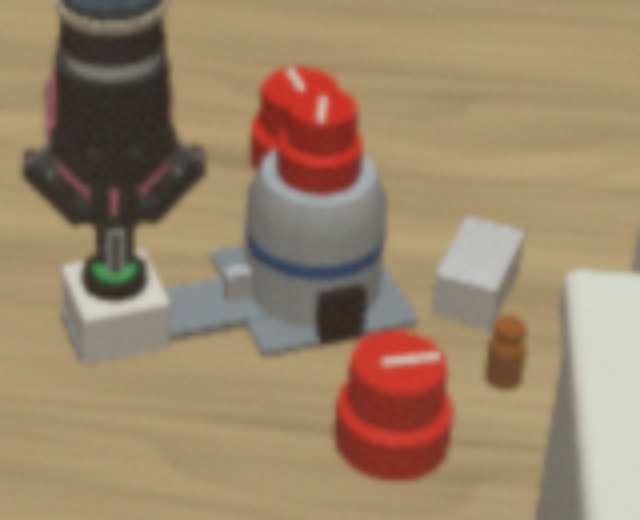

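Scene view shows the fingertips at (115,250) with the green top pressed in to the collar. Force rose to 17 N without motion, so the button is fully down. Now releasing it.

arm_command(
  targets=[
    [[-1, 0, 0, 0, 0, 0, 1], [-3, 0, 0, 0, 0.012, 0.004, 1], [-4, 0, 0, 0, 0, 0, 1], [-4.5, 0, 0, 0, 0, 0, -1], [-4.5, 0, 0, 0, 0, 0, -1], [0, 0, 0, 0, 0, 0, -1], [0, 0, 0, 0, 0, 0, -1]],
  ],
)

```text
t: 6.8
position: [0.6274, -0.0135, 0.2342]
tcp_rot: [0.703, -0.063, 0.706, 0.063]
ft_force: [0.1, -0.7, -1.7]
opening: 0.0578
```

```bash
python3 -c "
from h import *
rel([.564,.1217,.22])
f=manip.grab_frame('wrist'); cv2.imwrite('pics/w5.png',f['frame'][:,:,::-1])
b=max(blobs(masks(f)['green'])[0],key=lambda x:x[0][4]); print(b,depthpt(f,b[1]))"
```

```text
t 6.8 pos [ 0.6274 -0.0135  0.2342] q [-1.280e-01  3.320e-01  4.300e-01  1.673e+00 -1.000e-03 -3.080e-01] F [ 0.1 -0.7 -1.7] M [ 0.04 -0.    0.02] op 0.0578
axes
 [[-0.004 -0.179  0.984]
 [-0.     0.984  0.179]
 [-1.     0.    -0.004]]
shift cm [ 1.44 14.44 -3.82]
([308, 167, 28, 28, 597], [321.69, 180.55]) [ 0.62763661 -0.01389974  0.06546576]
```

View pics/w5.png

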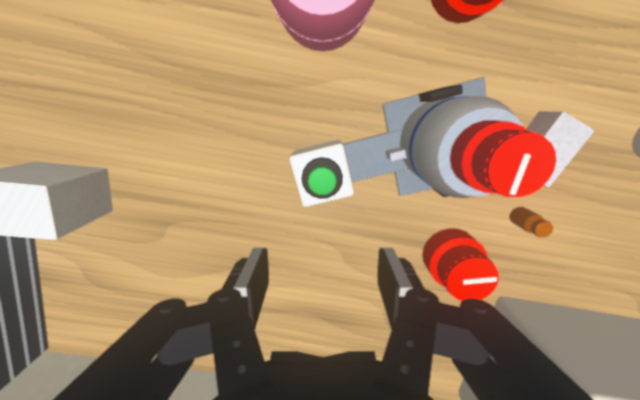

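Button at (322,180) is back up (z 0.0655, against 0.0663 before). Cap top disc is at (521,164). Measuring the cap from here.

```bash
cat > capm.py <<'E'
from h import *
def cap(guess=(.564,.1217),zt=.166):
    f=manip.grab_frame("wrist"); m=masks(f); mm=(m["red"]|m["white"])
    vs,us=np.nonzero(mm); 
    K=np.array([[f["fx"],0,f["cx"]],[0,f["fy"],f["cy"]],[0,0,1]])
    n=cv2.undistortPoints(np.c_[us,vs].astype(float)[:,None],K,np.array(f["dist_coeffs"]))[:,0]
    z=f["range_z"][vs,us]; T=f["cam_to_world"]
    P=(np.c_[n,np.ones(len(n))]*z[:,None])@T[:3,:3].T+T[:3,3]
    k=(np.hypot(P[:,0]-guess[0],P[:,1]-guess[1])<.04)&(abs(P[:,2]-zt)<.007)
    Q=P[k]; c,r=cv2.minEnclosingCircle(Q[:,:2].astype(np.float32)); print("top z",np.median(Q[:,2]).round(4),"circ",np.round(c,4),round(r,4),"n",k.sum(),"mean",Q.mean(0).round(4))
    w=k&m["white"][vs,us]; W=P[w]
    if len(W)>5:
        wc=W.mean(0); u,s,v=np.linalg.svd((W-wc)[:,:2]); d=v[0]; 
        if d@(wc[:2]-Q.mean(0)[:2])<0:d=-d
        print("bar mean",wc.round(4),"ang",np.arctan2(d[1],d[0]).round(3))
    return f
if __name__=="__main__": f=cap()
E
python3 capm.py
```

```text
top z 0.1664 circ [0.5652 0.122 ] 0.0251 n 3596 mean [0.5645 0.1197 0.166 ]
bar mean [0.5713 0.1227 0.167 ] ang 0.015
```

arm_command(
  targets=[
    [[0, 3.6, -0.95, 0, 0, 0, -1], [0, 3.6, -0.95, 0, 0, 0, -1], [0, 3.6, -0.95, 0, 0, 0, -1], [0, 3.2, -0.85, 0, 0, 0, -1], [0, 0, 0, 0, 0, 0, -1]],
  ],
)

```text
t: 7.4
position: [0.5598, 0.12, 0.2219]
tcp_rot: [0.696, -0.061, 0.712, 0.062]
ft_force: [-0.2, -0.7, -0.0]
opening: 0.0854
```

```bash
python3 -c "
from capm import *
f=cap()
cv2.imwrite('pics/w6.png',f['frame'][:,:,::-1])
rel([.5645,.1215,.138])
"
```

```text
top z 0.1662 circ [0.5652 0.1222] 0.0249 n 3155 mean [0.5634 0.122  0.1661]
bar mean [0.5714 0.1226 0.1668] ang 0.014
t 7.45 pos [0.5605 0.1184 0.2214] q [ 0.091  0.198  0.244  1.639  0.    -0.083] F [-0.7 -0.6 -0.2] M [-0.01 -0.04  0.05] op 0.0851
axes
 [[-0.023 -0.173  0.985]
 [-0.002  0.985  0.173]
 [-1.     0.002 -0.023]]
shift cm [8.32 0.22 0.64]
```

View pics/w6.png

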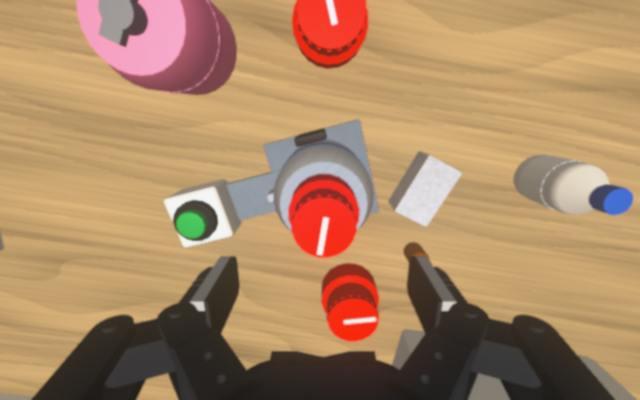

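arm_command(
  targets=[
    [[1, 0.2, 0.6, 0, -0.02, 0, -1], [2, 0.1, 0, 0, 0, 0, -1], [1, 0, 0, 0, 0, 0, -1], [0, 0, 0, 0, 0, 0, -1]],
  ],
)

```text
t: 7.85
position: [0.5648, 0.1195, 0.1748]
tcp_rot: [0.701, -0.061, 0.708, 0.06]
ft_force: [-0.3, -0.5, -0.6]
opening: 0.0855
```

```bash
python3 -c "
from capm import *
rel([.565,.122,.138])
"
```

```text
t 7.85 pos [0.5648 0.1195 0.1748] q [ 9.300e-02  1.890e-01  1.410e-01  1.532e+00 -1.000e-03 -7.900e-02] F [-0.3 -0.5 -0.6] M [-0.01 -0.02 -0.06] op 0.0855
axes
 [[-0.009 -0.171  0.985]
 [-0.002  0.985  0.171]
 [-1.     0.    -0.009]]
shift cm [3.68 0.24 0.09]
```

arm_command(
  targets=[
    [[1.5, 0.3, 0, 0, -0.008, 0, -1], [1.2, 0.1, 0, 0, 0, 0, -1], [0.8, 0, 0, 0, 0, 0, -1], [0, 0, 0, 0, 0, 0, -1]],
  ],
)

```text
t: 8.25
position: [0.5648, 0.1209, 0.1381]
tcp_rot: [0.704, -0.06, 0.705, 0.059]
ft_force: [0.1, -0.1, -1.2]
opening: 0.0856
```

```bash
python3 -c "
from capm import *
rel([.565,.122,.138])
f=manip.grab_frame('wrist'); cv2.imwrite('pics/w7.png',f['frame'][:,:,::-1])
"
```

```text
t 8.25 pos [0.5648 0.1209 0.1381] q [ 9.500e-02  1.860e-01  6.400e-02  1.451e+00 -1.000e-03 -7.300e-02] F [ 0.1 -0.1 -1.2] M [-0.04 -0.02 -0.  ] op 0.0856
axes
 [[-0.002 -0.168  0.986]
 [-0.001  0.986  0.168]
 [-1.    -0.001 -0.002]]
shift cm [0.01 0.1  0.04]
```

View pics/w7.png

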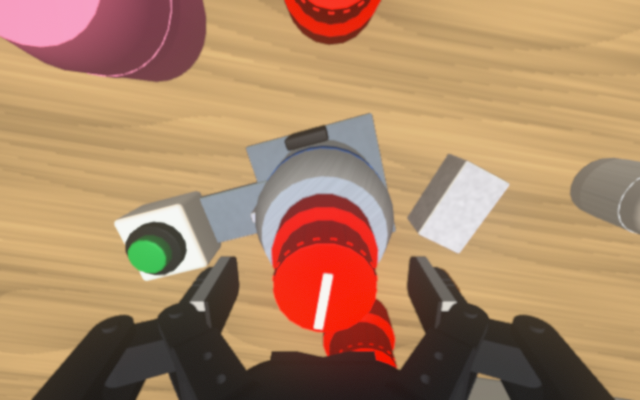

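The jaws straddle the knob, whose disc centre is at (325,285) between the pads at about x = 225 and 420. Closing gently.

arm_command(
  targets=[
    [[0, 0, 0, 0, 0, 0, 1], [0, 0, 0, 0, 0, 0, 1], [0, 0, 0, 0, 0, 0, 1], [0, 0, 0, 0, 0, 0, 1], [0, 0, 0, 0, 0, 0, 1], [0, 0, 0, 0, 0, 0, 1]],
  ],
  force=30,
)

```text
t: 8.9
position: [0.5668, 0.121, 0.1416]
tcp_rot: [0.706, -0.06, 0.703, 0.059]
ft_force: [0.1, -0.5, -1.3]
opening: 0.0463
```

```bash
python3 -c "
from capm import *
rel([.565,.122,.138])
"
```

```text
t 8.9 pos [0.5668 0.121  0.1416] q [ 9.500e-02  1.840e-01  7.000e-02  1.453e+00 -1.000e-03 -7.300e-02] F [ 0.1 -0.5 -1.3] M [0.03 0.01 0.04] op 0.0463
axes
 [[ 0.003 -0.168  0.986]
 [-0.001  0.986  0.168]
 [-1.    -0.001  0.003]]
shift cm [ 0.36  0.13 -0.17]
```

arm_command(
  targets=[
    [[0.2, 0, -0.1, -0.07, 0, 0, 1], [0, 0, 0, -0.07, 0, 0, 1], [0, 0, 0, -0.07, 0, 0, 1]],
  ],
)

```text
t: 9.2
position: [0.5671, 0.1211, 0.1417]
tcp_rot: [0.697, -0.136, 0.691, 0.135]
ft_force: [0.1, 0.5, -0.5]
opening: 0.0463
```

```bash
python3 -c "
from capm import *
f=cap()
rel([.565,.122,.138])
"
```

```text
top z 0.1668 circ [0.5667 0.1212] 0.0258 n 7840 mean [0.5637 0.1201 0.1665]
bar mean [0.5718 0.1225 0.1674] ang 0.231
t 9.25 pos [0.567  0.1211 0.1416] q [ 9.500e-02  1.810e-01  6.600e-02  1.449e+00 -1.000e-03 -2.930e-01] F [ 0.3  0.  -1.4] M [-0.04  0.07 -0.02] op 0.0462
axes
 [[ 0.007 -0.378  0.926]
 [-0.     0.926  0.378]
 [-1.    -0.003  0.007]]
shift cm [ 0.36  0.16 -0.16]
```

CCW turned 0.22 rad with the bar following and almost no torque, so CCW is the loosening direction. Turning on to about 1.08 rad.

arm_command(
  targets=[
    [[0, 0, 0, -0.11, 0.006, 0.002, 1], [0, 0, 0, -0.11, 0, 0, 1], [0, 0, 0, -0.11, 0, 0, 1], [0, 0, 0, -0.11, 0, 0, 1], [0, 0, 0, -0.11, 0, 0, 1], [0, 0, 0, -0.11, 0, 0, 1], [0, 0, 0, -0.11, 0, 0, 1], [0, 0, 0, -0.09, 0, 0, 1], [0, 0, 0, 0, 0, 0, 1]],
  ],
  force=45,
)

```text
t: 10.15
position: [0.5673, 0.1215, 0.1413]
tcp_rot: [0.569, -0.42, 0.569, 0.419]
ft_force: [0.2, -0.3, -0.8]
opening: 0.0461
```

```bash
python3 -c "
from capm import *
f=cap()
cv2.imwrite('pics/w8.png',f['frame'][:,:,::-1])
rel([.565,.122,.24])
"
```

```text
top z 0.1664 circ [0.5674 0.1212] 0.0259 n 7795 mean [0.5667 0.118  0.1662]
bar mean [0.5692 0.1267 0.167 ] ang 1.201
t 10.2 pos [0.5673 0.1215 0.1413] q [ 0.096  0.188  0.074  1.455 -0.    -1.174] F [-0.7  0.4 -0.3] M [ 0.11  0.03 -0.02] op 0.0459
axes
 [[ 0.001 -0.955  0.296]
 [-0.     0.296  0.955]
 [-1.    -0.001 -0.   ]]
shift cm [-9.87  0.22 -0.02]
```

View pics/w8.png

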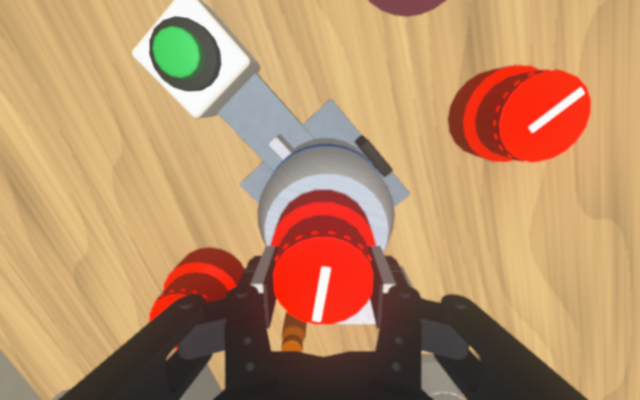

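Wrist view: the cap is held at (323,280), with the bar still aligned to the jaws as before. Turned about 1.1 rad with no torque. Lifting gently and watching the force.

arm_command(
  targets=[
    [[-0.5, 0, 0, 0, 0, 0, 1], [-0.5, 0, 0, 0, 0, 0, 1], [0, 0, 0, 0, 0, 0, 1]],
  ],
)

```text
t: 10.5
position: [0.5669, 0.1212, 0.1515]
tcp_rot: [0.57, -0.418, 0.571, 0.418]
ft_force: [0.1, 0.4, -1.1]
opening: 0.0458
```

```bash
python3 -c "
from capm import *
rel([.567,.1213,.24])
"
```

```text
t 10.5 pos [0.5669 0.1212 0.1515] q [ 9.600e-02  1.870e-01  9.200e-02  1.476e+00 -1.000e-03 -1.169e+00] F [ 0.1  0.4 -1.1] M [-0.06 -0.06 -0.  ] op 0.0458
axes
 [[-0.    -0.954  0.301]
 [-0.001  0.301  0.954]
 [-1.    -0.    -0.001]]
shift cm [-8.85 -0.01  0.  ]
```

arm_command(
  targets=[
    [[-1.2, 0, 0, 0, 0, 0, 1], [-1.5, 0, 0, 0, 0, 0, 1], [-1.5, 0, 0, 0, 0, 0, 1], [-1.5, 0, 0, 0, 0, 0, 1], [-1.5, 0, 0, 0, 0, 0, 1], [-1, 0, 0, 0, 0, 0, 1], [-0.5, 0, 0, 0, 0, 0, 1], [0, 0, 0, 0, 0, 0, 1], [0, 0, 0, 0, 0, 0, 1]],
  ],
)

```text
t: 11.4
position: [0.5671, 0.121, 0.2464]
tcp_rot: [0.571, -0.418, 0.571, 0.416]
ft_force: [-0.5, 0.5, -2.3]
opening: 0.0457
```

```bash
python3 -c "
from capm import *
f=cap((.567,.121),.254); cv2.imwrite('pics/w9.png',f['frame'][:,:,::-1])
g=manip.grab_frame('scene'); cv2.imwrite('pics/s9.png',cv2.resize(g['frame'][120:290,260:460,::-1],None,fx=3.4,fy=3.4))
rel([.5665,.1213,.231])
"
```

```text
top z 0.2549 circ [0.5665 0.1142] 0.0353 n 943 mean [0.5615 0.1019 0.2547]
bar mean [0.5408 0.1196 0.2551] ang 2.8
t 11.5 pos [0.5669 0.121  0.2459] q [ 0.095  0.197  0.291  1.664 -0.002 -1.166] F [-0.3  0.5 -1.9] M [-0.04  0.02  0.03] op 0.0462
axes
 [[ 0.001 -0.953  0.304]
 [-0.001  0.304  0.953]
 [-1.    -0.002 -0.001]]
shift cm [1.49 0.05 0.02]
```

View pics/s9.png

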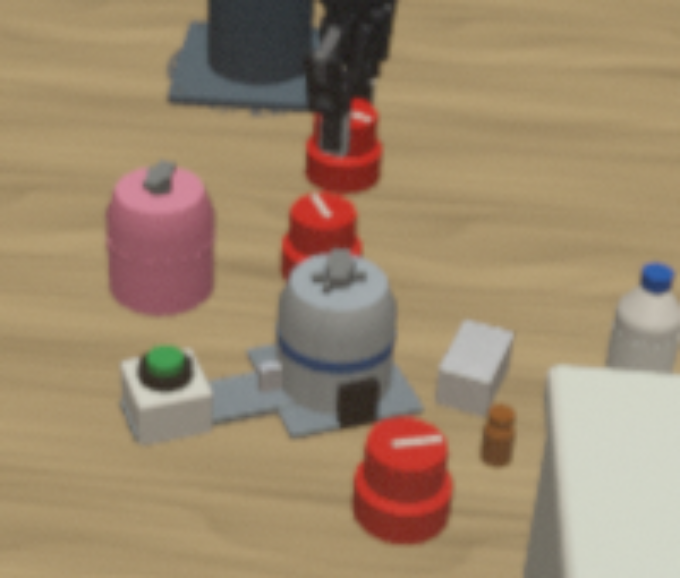

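View pics/w9.png

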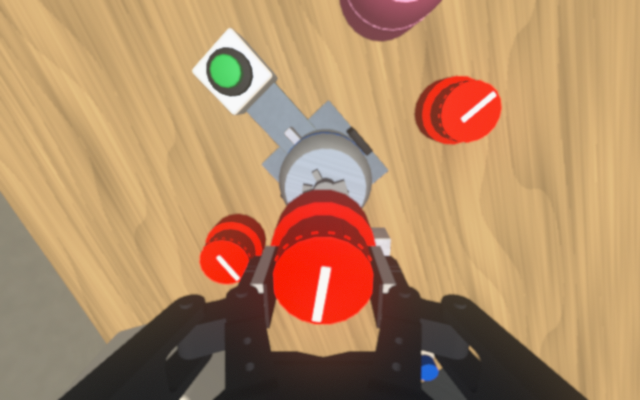

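The cap is held at (323,280) in the wrist view, about 10.5 cm up. The neck is bare, the button is up and the rest stands where it was. I'll let it settle, check rest, upright pose and bystander positions, then hand in.

arm_command(
  targets=[
    [[0, 0, 0, 0, 0, 0, 1], [0, 0, 0, 0, 0, 0, 1], [0, 0, 0, 0, 0, 0, 1], [0, 0, 0, 0, 0, 0, 1]],
  ],
)

```text
t: 11.9
position: [0.5657, 0.1209, 0.2433]
tcp_rot: [0.57, -0.417, 0.572, 0.417]
ft_force: [-0.5, 0.1, -0.1]
opening: 0.046
```

```bash
python3 -c "
from capm import *
cap((.567,.121),.271)
rel([.567,.121,.246]); print(abs(manip.state()['dq']).max())
g=manip.grab_frame('scene')['frame'].astype(int); o=cv2.imread('pics/scene0.png')[:,:,::-1].astype(int)
d=cv2.medianBlur((abs(g-o).sum(2)>90).astype(np.uint8),5)
print([b for b in blobs(d,15)[0]])
manip.job_done()
"
```

```text
top z 0.2684 circ [0.5716 0.1178] 0.0311 n 7679 mean [0.5654 0.118  0.2684]
bar mean [0.5684 0.1254 0.2689] ang 1.106
t 11.95 pos [0.5657 0.1209 0.2432] q [ 9.500e-02  1.980e-01  2.870e-01  1.664e+00 -1.000e-03 -1.166e+00] F [ 0.1  0.  -1.8] M [ 0.04 -0.    0.  ] op 0.0459
axes
 [[-0.004 -0.953  0.304]
 [-0.002  0.304  0.953]
 [-1.     0.003 -0.003]]
shift cm [-0.28 -0.12  0.05]
0.0029123383116348065
[([160, 0, 51, 94, 2227], [182.58, 42.81]), ([321, 0, 34, 67, 1993], [336.28, 31.69]), ([349, 0, 55, 178, 5177], [373.62, 73.67]), ([314, 71, 6, 13, 52], [316.02, 76.63]), ([314, 79, 11, 23, 135], [318.5, 91.32]), ([326, 107, 23, 6, 91], [337.51, 109.92]), ([349, 184, 22, 25, 381], [360.67, 197.61])]
the job is handed in; nothing more can be done
```

I pressed the vent button fully down and released it, then took the red cap off the flask. The job is handed in at about 12 s, with the cap held in the gripper.

- **Vent:** The button stopped hard at 17 N with no further travel. After release its top read 65.5 mm, against 66.3 mm before pressing.
- **Cap:** I tried counter-clockwise first; the cap turned 0.22 rad freely with almost no torque, so I never tried clockwise. I turned it to about 1.1 rad and it lifted off with only its own weight on the wrist.
- **Last checks:**
  - The cap's top was at z 0.268 m, about 10 cm above its seat.
  - It was within 4 mrad of upright and within about 2 mm of straight above the seat.
  - Joint speeds were at most 0.003 rad/s, and the gripper opening held steady at 46 mm.
  - The before-and-after scene pictures differ only at the arm and the removed cap, so no bystander moved.
- **Disagreements:**
  - After the turn the white bar read about 1.19 rad turned, against 1.10 rad from the tool; after lifting it read 1.09 rad.
  - The circle fit on the raised cap came out too large (31 mm radius), because it picked up other parts. I relied on the tool pose and the picture instead.

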